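# Couple the pressure gauge to the gas charging unit

### The job

Before service, fit the pressure gauge to the quick coupler on the gas charging unit: draw the coupler's sleeve down until it stays back by itself, then take the gauge from the rack and press it gently, straight down into the coupler until it is fully home and the sleeve springs forward again. Do not force it, let go of it, and leave everything else where it is.

Things in the scene. Friction and masses are not known exactly. Their poses are not given: they have to be found in the camera images.
- unit: Gas charging unit: fixed aluminium case, 140 x 120 mm, 70 mm high, origin at the centre of its underside. An upright quick coupler (brass core 28 mm across, steel sleeve round it) stands on its middle, mouth up. The coupler sits loosely in its mount: sideways it gives way by itself at about 3 N, at most 3 mm from its nominal axis; up and down it does not give.
- port (a point): Nominal centre of the coupler's mouth rim, 135 mm above the table, z up. The real mouth is up to 1.5 mm off this point in x and in y and up to 8 mm higher or lower, so feel for it. The mouth is a cone, 24 mm wide at the rim, narrowing within 5 mm to a 17 mm bore.
- sleeve_mid (a point): On the nominal axis, 15 mm below the rim: middle of the sleeve's grip. The sleeve is round and ribbed, 36 mm across from 3 to 27 mm below the rim, then a collar 44 mm across down to 33 mm below it (when forward; off by as much as the mouth). Pinch it from above round the core, or push down on the collar's 4 mm ledge.
- sleeve (a joint): Sleeve travel in m: 0 forward (up), 0.009 drawn right back (down, hard stop). Its spring pushes up with 2 to 6 N. Forward, it keeps four locking dogs in the bore, 9 to 15 mm below the rim, and no plug can enter. Drawn back beyond about 0.006 it lets the valve pin snap up, and when let go it then stays back by itself at about 0.005 until a plug is pressed in.
- valve (a joint): Position of the coupler's inner valve pin in m: 0 trapped below the dogs (its flat top 15 mm below the rim), about -0.0085 when it has snapped up and holds the sleeve back; grows as a plug presses it down, about 0.006 with the plug's shoulder on the rim. Its spring pushes up with 2 to 4 N.
- gauge_dial (a point): Pressure gauge, about 140 g, loose, standing plug down in one of the rack's three holes: a round steel case 44 mm across, 25 mm high, with a white dial face on top. This point is the centre of the case, on the axis, z up the axis. Below the case a neck 16 mm across and 15 mm long, a shoulder 28 mm across and 5 mm thick, and the plug.
- gauge_shoulder (a point): Underside of the gauge's shoulder, on the axis, 32.5 mm below the case's centre. Below it the grooved plug, 21 mm long, 15.6 mm across at most. Pressing it into the drawn-back coupler takes up to about 15 N; then the dogs drop into the groove, the sleeve springs forward and it is locked. Shoulder on rim is a hard stop; let go, it rises 1 mm.
- rack: White plastic block, fixed, 70 mm along its x, 200 mm along its y, 45 mm high, origin at the centre of its underside. Three square holes, 19.5 mm wide, in a row along its y (at -62, 0 and 62 mm) hold the gauge, the nozzle and the stopper by their shoulders, in any order; the axes of neighbours are 62 mm apart.
- nozzle_mid (a point): Bystander: stepped steel nozzle, 28 mm across and 67 mm above the rack at its thin tip, in the rack; point on its axis 20 mm above the rack's top.
- stopper_mid (a point): Bystander: stopper with a black ball knob 28 mm across, 42 mm above the rack, in the rack; point on its axis 20 mm above the rack's top.
- siphon_mid (a point): Bystander: aluminium cream siphon, 86 mm across, 235 mm high; point on its axis 110 mm up.
- squeeze_mid (a point): Bystander: clear squeeze bottle, 54 mm across, 160 mm high; point at mid height.
- bowl_mid (a point): Bystander: white bowl, 100 mm across, 40 mm high; point at mid height.
- jar_mid (a point): Bystander: glass jar, 66 mm across, 70 mm high; point at mid height.
- spoon_mid (a point): Bystander: steel spoon lying flat between the unit and the rack; point near its middle.

How it is judged:
By the outcome, as a careful person would: the job done as asked, in the order asked, and still so for the second after the job is handed in, with the robot touching nothing.
It also fails if it takes over 48 s, if anything falls off the work surface, if the arm or the gripper's body presses on something with over 40 N, if the wrist force passes 120 N, or if a joint passes its speed limit or range.

### The arm

A 7-joint arm with a two-finger parallel gripper is mounted at the origin on the work surface. World frame = base frame: x ahead of the robot, y to its left, z up, the work surface at z = 0. Lengths are in m, angles in rad, forces in N, time in s.
With the tool pointing down it reaches from about 0.4 to 0.85 m from the base axis. Payload 10.4 kg.
Tool frame: the origin (TCP) lies on the centre line of the jaws, within the pads' length; the fingertips stand r.tip_extent ahead of it and the grasp point (between the pads) lies 3 mm ahead of it (r.tip_extent is the distance from the TCP to the fingertips, in m); z points along the fingers, y is the direction in which the jaws open and shut (so a half turn about z gives the same grasp; the last joint's range is limited). The gripper opens to 87 mm and grips with 3 to 60 N. Pads are 19 mm wide; open, the fingers measure 117 mm over their backs; the gripper's body (75 mm by 190 mm) begins 51 mm behind the grasp point.
Start: joints at [-1.245, 0.332, -0.065, 1.46, 0.022, 1.35, -0.088], TCP at [0.214, 0.587, 0.214] pointing down, gripper open.
Joint ranges: [-2.6, 2.6], [-0.5, 2.12], [-1.47, 1.34], [0.16, 2.42], [-1.27, 4.41], [0.06, 2.06], [-2.6, 2.6]. Speed limits (rad/s): [2.22, 2.22, 2.79, 2.79, 3.14, 3.14, 3.14].

### API

Orientations are given as a unit quaternion [x, y, z, w].
In Python, from bench import r gives the robot as it stands. The module is installed in compiled form; this text tells all that it offers.
- The arm moves only by the shell command python3 -m jog 'ROWS' [FORCE]. ROWS is JSON, a list of rows, each a list of 5 numbers: the shift along the tool's x, y, z in cm, then the turn about the tool's z in rad, then the closure, from 0 (fully open) to 1 (shut). A call has exactly 10 rows; each row shifts and turns the pose as measured when the row begins, along the tool's axes as they then stand; what a row does not reach is not made up. A row lasts 1/10 s, in which the tool goes at most 50 mm and 8.59 degrees, less where a joint would pass 70% of its speed; a pose out of reach is approached as far as the arm can. A call with a gripper value outside its range is refused whole. The fingers move at their own pace and stop on an object; FORCE is the grip in N (left out, the last holds). Time passes only in rows, so rows that do not move let the fingers close, or fill a call up. It gives the time, the measured TCP pose, the force and the opening at its end, in the units of the state.
- r.read_state(): the state, without advancing time (a new reading comes with each control period).
- r.camera(name): name is "scene" or "top" or "wrist"; returns a dict with "pixels" (384x512x3 uint8, red, green, blue), "fx", "fy", "cx", "cy" (pixels), "camera_from_world" (4x4, takes a point from world to camera coordinates). Camera axes: x right, y up, looking along -z (the intrinsics and any distortion apply to the point x, -y, -z); pixel columns grow to the right and rows downward; lengths in m; the calibration is good to about 2 mm. A picture is of the moment at which its call begins. There is no depth.
- r.close_job(): hands the job in, once; it reports no verdict.
The state is a dict: "time": time; "joint_positions": joint angles; "joint_vel": joint speeds; "joint_torque": joint torques, N m; "ee_pos": TCP position; "eef_rot": TCP orientation; "ft_force": force on the tool from outside, world axes, zero at the start; "torque": the same for the moment, N m; "width": finger opening in m.
Only numpy, scipy, OpenCV 4.12 (cv2) and the standard library are available. Lean on these libraries where they do the work, as an engineer would, in place of code of your own. Each camera call takes 0.05 s, during which the arm holds its last target. There are 200 camera calls.

## Working session

There is one attempt and no reset: what is moved stays moved. The work goes in short steps, Python scripts to look and compute and a shell command to move; the robot and the scene stay as the last step left them, time stands still between calls to the robot, and variables do not carry over. Pictures are saved under pics/ and viewed, about 8 in all and at most 12, crops included, and the job is handed in when it is done.

```bash
mkdir -p pics; cat > h.py <<'E'
from bench import r
import numpy as np, cv2, pickle
def shot(n,f):
    c=r.camera(n); cv2.imwrite('pics/'+f+'.png',c['pixels'][:,:,::-1]); pickle.dump(c,open('pics/'+f+'.pkl','wb')); return c
def load(f): return pickle.load(open('pics/'+f+'.pkl','rb'))
def proj(c,p):
    q=c['camera_from_world']@np.r_[p,1]; return np.array([c['cx']+c['fx']*q[0]/-q[2], c['cy']+c['fy']*-q[1]/-q[2]])
def ray(c,u,v):
    T=np.linalg.inv(c['camera_from_world']); d=T[:3,:3]@np.array([(u-c['cx'])/c['fx'],-(v-c['cy'])/c['fy'],-1]); return T[:3,3],d
def onz(c,u,v,z):
    o,d=ray(c,u,v); return o+d*(z-o[2])/d[2]
E
python3 - <<'E'
from h import *
for n in ['scene','top']:
    c=shot(n,n); print(n,[k for k in c],c['fx'],c['fy'],c['cx'],c['cy'],np.linalg.inv(c['camera_from_world']).round(3).tolist())
print(r.read_state(), r.tip_extent)
a=[cv2.imread(f'pics/{n}.png') for n in('scene','top')]
E
```

```text
scene ['pixels', 'fx', 'fy', 'cx', 'cy', 'camera_from_world'] 492.70211993986635 492.70211993986635 252.9078078485257 186.57767512844973 [[-0.11, -0.842, 0.528, 1.452], [0.994, -0.096, 0.053, 0.1], [0.005, 0.53, 0.848, 1.451], [0.0, 0.0, 0.0, 1.0]]
top ['pixels', 'fx', 'fy', 'cx', 'cy', 'camera_from_world'] 419.3489181935099 419.3489181935099 254.31828530025078 190.53749007229834 [[0.028, 0.998, -0.062, 0.529], [-1.0, 0.029, 0.012, 0.018], [0.013, 0.062, 0.998, 1.301], [0.0, 0.0, 0.0, 1.0]]
{'time': 0.1, 'joint_positions': array([-1.24458622,  0.33281518, -0.064692  ,  1.460843  ,  0.02158402,
        1.34993617, -0.0884852 ]), 'joint_vel': array([-0.00010711, -0.00176139, -0.00017218, -0.00202915, -0.00014348,
       -0.00104985,  0.00104459]), 'joint_torque': array([ 1.59786228e-03, -6.24541640e+01,  2.48192553e-02, -3.90713203e+01,
       -6.13292609e-02,  3.64541961e-02,  3.04947253e-05]), 'ee_pos': array([0.21349121, 0.58701728, 0.21293628]), 'eef_rot': array([ 1.73511060e-01,  9.84831704e-01, -6.47276830e-04, -9.01570913e-05]), 'ft_force': array([-0.66968184,  0.60258688,  0.00541648]), 'torque': array([-0.03809211, -0.0116107 ,  0.038075  ]), 'width': 0.08708693891214914} 0.022
```

View pics/top.png

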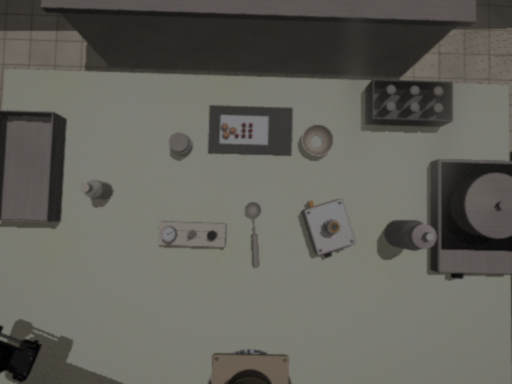

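View pics/scene.png

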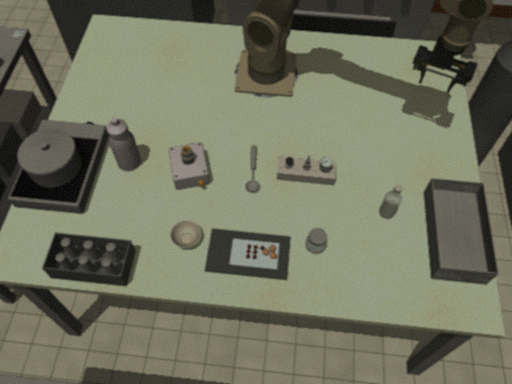

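Top: gauge is at about (168,234), nozzle (191,235), stopper (211,236), and coupler (333,228) on the unit. In scene they sit at (326,163), (308,162), (290,161) and (188,155). I'll enlarge these for finer measurement.

```bash
python3 - <<'E'
from h import *
t=cv2.imread('pics/top.png');s=cv2.imread('pics/scene.png')
def crop(im,u,v,w,h,k=5): return cv2.convertScaleAbs(cv2.resize(im[v:v+h,u:u+w],None,fx=k,fy=k,interpolation=cv2.INTER_CUBIC),alpha=1.5)
A=np.hstack([crop(t,152,212,80,50),crop(t,297,195,64,50)[:, :]])
A=np.vstack([np.hstack([crop(t,152,212,80,56),crop(t,297,198,64,64)[:280]]),np.hstack([crop(s,270,140,80,56),crop(s,160,138,64,56)])])
print(A.shape); cv2.imwrite('pics/crops.png',A)
c=load('top')
for n,u,v,z in [('gauge',168,234,.09),('unit',329,228,.07),('coup',333,228,.135),('stop',211,236,.08),('nozz',191,235,.08),('spoon',254,235,0.01)]: print(n,onz(c,u,v,z).round(3))
E
```

```text
(560, 720, 3)
gauge [0.473 0.247 0.09 ]
unit [ 0.502 -0.219  0.07 ]
coup [ 0.504 -0.217  0.135]
stop [0.47  0.125 0.08 ]
nozz [0.472 0.183 0.08 ]
spoon [ 0.473 -0.     0.01 ]
```

View pics/crops.png

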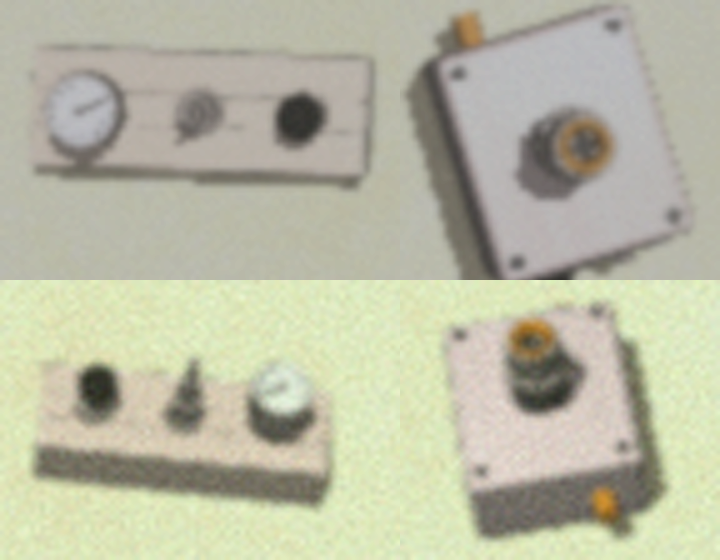

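The crops give the gauge face at (168.4,234.0) in top and (326.4,161.6) in scene. The mouth is at (333.8,227.0) in top and (186,150) in scene. I'll triangulate both and check the heights.

```bash
cat >> h.py <<'E'
def tri(L):
    A=np.zeros((3,3));b=np.zeros(3)
    for c,u,v in L:
        o,d=ray(c,u,v); d=d/np.linalg.norm(d); P=np.eye(3)-np.outer(d,d); A+=P;b+=P@o
    p=np.linalg.solve(A,b); return p,[np.round(proj(c,p)-[u,v],2) for c,u,v in L]
E
python3 - <<'E'
from h import *
t,s=load('top'),load('scene')
for n,a,b,z in [('gauge',(168.4,234.0),(326.4,161.6),.09),('mouth',(333.8,227.0),(186,150),.135)]:
    print(n,tri([(t,*a),(s,*b)]),onz(t,*a,z),onz(s,*b,z))
# unit top corners (screws), crop px/5
q=[(458,74),(613,25),(674,215),(516,262)]
P=np.array([onz(t,297+(u-400)/5,198+v/5,.07) for u,v in q]); print(P.round(4),P.mean(0))
P=[onz(t,393,232,0.0),onz(t,424,236,.235)]; print(P)
E
```

```text
gauge (array([0.47257418, 0.24869996, 0.08153029]), [array([-0.36,  0.03]), array([-0.3 ,  0.03])]) [0.47309405 0.24607089 0.09      ] [0.47837654 0.24878633 0.09      ]
mouth (array([ 0.50673505, -0.22211339,  0.12146254]), [array([-0.1,  0. ]), array([-0.08, -0.01])]) [ 0.50700784 -0.21963757  0.135     ] [ 0.51638171 -0.21856087  0.135     ]
[[ 0.5453 -0.158   0.07  ]
 [ 0.5766 -0.2488  0.07  ]
 [ 0.4664 -0.2863  0.07  ]
 [ 0.4366 -0.1941  0.07  ]] [ 0.50620643 -0.22184041  0.07      ]
[array([ 0.49402479, -0.43144371,  0.        ]), array([ 0.49243171, -0.42956344,  0.235     ])]
```

```bash
python3 -m jog '[[-2.7,-3.2,-0.4,0,0],[-2.7,-3.2,-0.4,0,0],[-2.7,-3.2,-0.4,0,0],[-2.7,-3.2,-0.4,0,0],[-2.7,-3.2,-0.4,0,0],[-2.7,-3.2,-0.4,0,0],[-2.7,-3.2,-0.4,0,0],[-2.7,-3.2,-0.4,0,0],[-2.7,-3.2,-0.4,0,0],[-2.7,-3.2,-0.4,0,0]]' 15 && python3 -m jog '[[0,0,0,0.122,0],[0,0,0,0.122,0],[0,0,0,0.122,0],[0,0,0,0.122,0],[0,0,0,0.122,0],[0,0,0,0.122,0],[0,0,0,0.122,0],[0,0,0,0.122,0],[0,0,0,0.122,0],[0,0,0,0.122,0]]'
```

```text
time: 1.1
ee_pos: [0.3585, 0.1819, 0.2495]
eef_rot: [0.169, 0.986, -0.004, -0.003]
ft_force: [0.7, 0.4, -0.1]
width: 0.0868
time: 2.1
ee_pos: [0.3593, 0.174, 0.2483]
eef_rot: [0.723, 0.691, -0.006, -0.001]
ft_force: [-0.2, 0.1, -0.4]
width: 0.0873
```

```bash
python3 -m jog '[[-4.4,1.6,0,-0.005,0],[-4.4,1.6,0,-0.005,0],[-4.4,1.6,0,-0.005,0],[-4.4,1.6,0,-0.005,0],[-4.4,1.6,0,-0.005,0],[-4.4,1.6,0,-0.005,0],[-4.4,1.6,0,-0.005,0],[-4.4,1.6,0,-0.005,0],[-4.4,1.6,0,-0.005,0],[0,0,0,0,0]]' 
python3 - <<'E'
from h import *
c=shot('wrist','w1'); cv2.imwrite('pics/w1b.png',cv2.convertScaleAbs(c['pixels'][:,:,::-1],alpha=1.3))
print(r.read_state()['ee_pos'], np.linalg.inv(c['camera_from_world']).round(3).tolist(), proj(c,[.507,-.221,.135]))
E
```

```text
time: 3.1
ee_pos: [0.4933, -0.2413, 0.2483]
eef_rot: [0.707, 0.707, -0.007, 0.0]
ft_force: [0.2, 0.7, -0.9]
width: 0.0866
[ 0.4931247  -0.23870761  0.24840674] [[1.0, -0.004, 0.009, 0.495], [0.001, 0.962, 0.272, -0.167], [-0.01, -0.272, 0.962, 0.418], [0.0, 0.0, 0.0, 1.0]] [270.77010243 169.55354556]
```

View pics/w1b.png

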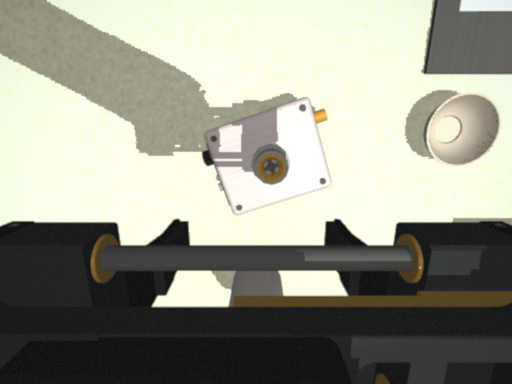

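The wrist view shows the mouth ring at about (270,166) and the unit screws around it.

```bash
python3 - <<'E'
from h import *
t,s,w=load('top'),load('scene'),load('w1')
im=cv2.cvtColor(w['pixels'],cv2.COLOR_RGB2HSV)
m=((im[...,1]>110)&(im[...,0]<30)).astype(np.uint8); m[:,:240]=0;m[:,:][:,300:]=0;m[200:]=0;m[:140]=0
ys,xs=np.nonzero(m); (cx,cy),rad=cv2.minEnclosingCircle(np.c_[xs,ys].astype(np.float32)); print(cx,cy,rad,len(xs))
print(tri([(t,333.8,227.0),(w,cx,cy)]),tri([(s,186,150),(w,cx,cy)]),tri([(t,333.8,227.0),(s,186,150),(w,cx,cy)]))
for z in (.127,.135,.143): print(z,onz(w,cx,cy,z),rad*2/w['fx']*(.418-z)/.96)
E
```

```text
271.1226806640625 167.64248657226562 13.688684463500977 397
(array([ 0.50707674, -0.21779608,  0.14277614]), [array([-0.09,  0.03]), array([0.08, 0.25])]) (array([ 0.5078843 , -0.22129924,  0.12303468]), [array([0.05, 0.01]), array([0.01, 0.14])]) (array([ 0.50736371, -0.22167946,  0.12245322]), [array([-0.18, -0.22]), array([-0.02, -0.03]), array([-0.49,  0.38])])
0.127 [ 0.50769529 -0.22042219  0.127     ] 0.030459310613967058
0.135 [ 0.50733953 -0.21895947  0.135     ] 0.029621941250009203
0.143 [ 0.50698377 -0.21749675  0.143     ] 0.02878457188605135
```

```bash
python3 -m jog '[[1,0.8,0,0,0],[1,0.75,0,0,0],[0.1,0,1,0,0],[0.1,0,2,0,0],[0,0,2,0,0],[0,0,2,0,0],[0,0,2,0,0],[0,0,2,0,0],[0,0,0.8,0,0],[0,0,0,0,0]]'
```

```text
time: 4.15
ee_pos: [0.5099, -0.2001, 0.123]
eef_rot: [0.7, 0.714, -0.003, -0.003]
ft_force: [0.6, 0.5, 0.4]
width: 0.0869
```

```bash
python3 -m jog '[[0,0,-0.4,0,0],[-0.4,-0.05,-0.4,0,0],[-0.4,-0.05,0,0,0],[-0.4,-0.05,0,0,0],[-0.4,-0.05,0,0,0],[0,0,0,0,0],[0,0,0,0,0],[0,0,0,0,0],[0,0,0,0,0],[0,0,0,0,0]]'
```

```text
time: 5.15
ee_pos: [0.5099, -0.2177, 0.1351]
eef_rot: [0.7, 0.715, -0.001, -0.001]
ft_force: [-0.1, -0.3, -0.1]
width: 0.0868
```

```bash
python3 -m jog '[[-0.25,-0.25,0,0,0],[0,0,0,0,0],[0,0,0,0,0.5],[0,0,0,0,0.8],[0,0,0,0,0.8],[0,0,0,0,0.8],[0,0,0,0,0.8],[0,0,0,0,0.8],[0,0,0,0,0.8],[0,0,0,0,0.8]]' 15
```

```text
time: 6.15
ee_pos: [0.5073, -0.2201, 0.1351]
eef_rot: [0.699, 0.715, -0.001, -0.001]
ft_force: [-0.3, -0.2, 0.9]
width: 0.0311
```

```bash
python3 -m jog '[[0,0,0,0,0.8],[0,0,0,0,0.8],[0,0,0,0,0.8],[0,0,0,0,0.8],[0,0,0,0,0.8],[0,0,0,0,0.8],[0,0,0,0,0.8],[0,0,0,0,0.8],[0,0,0,0,0.8],[0,0,0,0,0.8]]'
python3 - <<'E'
from h import *
c=shot('wrist','w2'); cv2.imwrite('pics/w2b.png',cv2.convertScaleAbs(c['pixels'][:,:,::-1],alpha=1.5))
print(r.read_state()['ee_pos'],r.read_state()['width'])
E
```

```text
time: 7.15
ee_pos: [0.5073, -0.2201, 0.135]
eef_rot: [0.699, 0.715, -0.001, -0.001]
ft_force: [-0.7, -0.1, -0.4]
width: 0.0171
[ 0.50728406 -0.22012087  0.13506898] 0.017266679772638932
```

View pics/w2b.png

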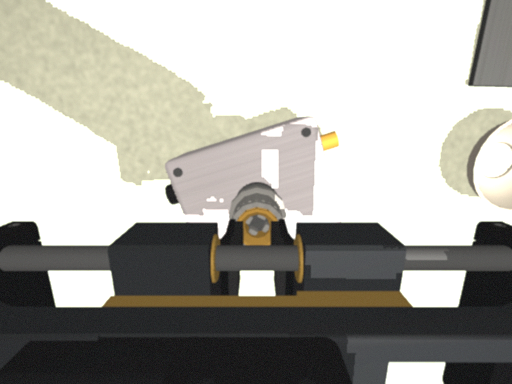

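The fingers closed to 17 mm without meeting anything. The mouth, at (257,222), appears ahead of the jaws (+y). I'll check TCP projection against the mouth.

```bash
python3 - <<'E'
from h import *
w=load('w2')
print(np.linalg.inv(w['camera_from_world']).round(4).tolist())
p=r.read_state()['ee_pos']
for dz in(0,-.022): print(proj(w,p+[0,0,dz]))
print(proj(w,[.507,-.22,.135]))
for z in (.127,.135,.143): print(onz(w,257,223,z), onz(w,257,223,z)-p)
w=load('w1'); p=np.array([.4931,-.2387,.2484]); print(proj(w,p),proj(w,p-[0,0,.022]))
w=load('w2');w1=load('w1'); print(tri([(w,257,223),(w1,271.1,167.6)]), tri([(w,257,223),(load('top'),333.8,227.)]))
E
```

```text
[[0.9997, -0.0225, -0.0036, 0.5059], [0.0227, 0.9648, 0.2621, -0.1477], [-0.0024, -0.2621, 0.965, 0.306], [0.0, 0.0, 0.0, 1.0]]
[256.69727135 230.59629566]
[256.74986154 219.0937616 ]
[256.28088645 230.38048533]
[ 0.50742896 -0.21780198  0.127     ] [ 0.0001449   0.00231889 -0.00806898]
[ 0.50736236 -0.21467016  0.135     ] [ 7.82972243e-05  5.45070128e-03 -6.89816211e-05]
[ 0.50729576 -0.21153835  0.143     ] [1.16976827e-05 8.58251281e-03 7.93101838e-03]
[256.48576253 227.10364609] [256.78159739 215.63740456]
(array([ 0.50785765, -0.22245319,  0.11528992]), [array([0.44, 0.09]), array([-0.29, -0.06])]) (array([ 0.50704753, -0.22474712,  0.10948166]), [array([-0.69,  0.09]), array([-0.03, -0.19])])
```

```bash
python3 - <<'E'
from h import *
w=load('w2'); s=shot('scene','s2'); t=shot('top','t2')
f=lambda c,u,v,W,H,k,a:cv2.resize(cv2.convertScaleAbs(c['pixels'][v:v+H,u:u+W,::-1],alpha=a),(400*W//W,400*H//W),interpolation=cv2.INTER_CUBIC)
A=f(w,196,160,120,150,4,1.0); B=f(s,140,105,90,112,4,1.6)
H=min(A.shape[0],B.shape[0]); cv2.imwrite('pics/z2.png',np.hstack([A[:H],B[:H]])); print(w['fx'],H)
E
```

```text
272.4541294178892 497
```

View pics/z2.png

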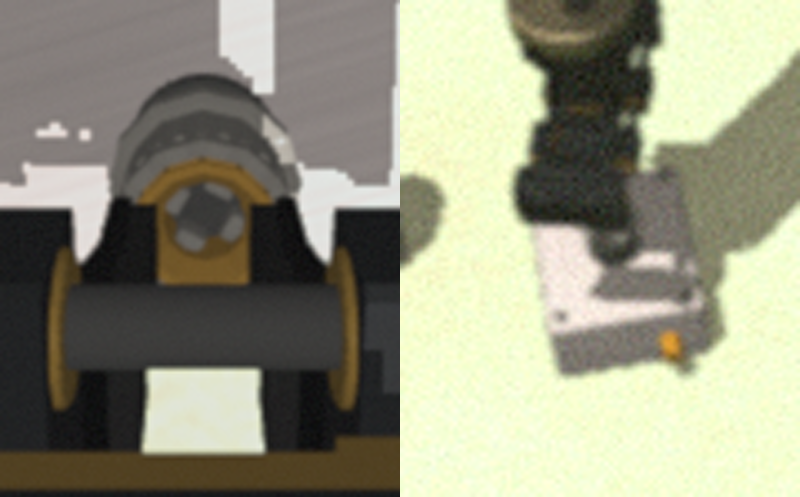

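The zoom shows the fingers overlapping the brass ring (bore centre about (257.5,224.5)). So the tips are above the rim, not below it as the reported TCP height implies. I'll feel for the rim gently with the closed fingers.

```bash
python3 -m jog '[[0,0,0.1,0,0.8],[0,0,0.1,0,0.8],[0,0,0.1,0,0.8],[0,0,0.1,0,0.8],[0,0,0.1,0,0.8],[0,0,0.1,0,0.8],[0,0,0.1,0,0.8],[0,0,0.1,0,0.8],[0,0,0.1,0,0.8],[0,0,0.1,0,0.8]]'
```

```text
time: 8.3
ee_pos: [0.5073, -0.2201, 0.1242]
eef_rot: [0.699, 0.715, -0.001, -0.001]
ft_force: [-0.5, -0.1, 1.2]
width: 0.0175
```

```bash
python3 -m jog '[[0,0,0.1,0,0.8],[0,0,0.1,0,0.8],[0,0,0.1,0,0.8],[0,0,0.1,0,0.8],[0,0,0.1,0,0.8],[0,0,0.1,0,0.8],[0,0,0.1,0,0.8],[0,0,0.1,0,0.8],[0,0,0.1,0,0.8],[0,0,0.1,0,0.8]]'
python3 - <<'E'
from h import *
w=shot('wrist','w3'); s=shot('scene','s3')
A=cv2.resize(w['pixels'][140:290,190:320,::-1],(400,461),interpolation=cv2.INTER_CUBIC)
B=cv2.convertScaleAbs(cv2.resize(s['pixels'][105:209,140:230,::-1],(400,461),interpolation=cv2.INTER_CUBIC),alpha=1.6)
cv2.imwrite('pics/z3.png',np.hstack([A,B])); print(r.read_state()['ft_force'])
E
```

```text
time: 9.3
ee_pos: [0.5106, -0.2219, 0.1239]
eef_rot: [0.7, 0.714, 0.003, 0.002]
ft_force: [-4.1, 1.3, 11.9]
width: 0.0175
[-4.31046862  1.55940906 11.48292833]
```

View pics/z3.png

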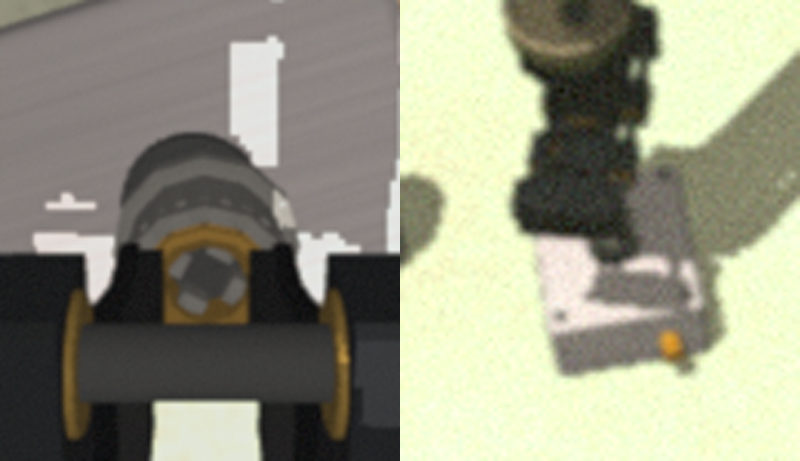

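The wrist crop shows the tips resting on the ring, with the force at 12 N and reported TCP z at 0.124. So the rim is at tips-height TCP z = 0.124, and I'll work relative to this felt contact. Next: back off, open, recentre, and go down so the tips are about 22 mm below the rim.

```bash
python3 -m jog '[[0,0,-0.4,0,0.8],[0,-0.1,-0.3,0,0.4],[0.15,-0.2,0,0,0],[0.1,0,0,0,0],[0,0,0,0,0],[0,0,0,0,0],[0,0,0,0,0],[0,0,0,0,0],[0,0,0,0,0],[0,0,0,0,0]]'
python3 - <<'E'
from h import *
w=shot('wrist','w4'); im=cv2.cvtColor(w['pixels'],cv2.COLOR_RGB2HSV)
m=((im[...,1]>110)&(im[...,0]<30)).astype(np.uint8); m[:,:225]=0;m[:,290:]=0;m[250:]=0;m[:180]=0
ys,xs=np.nonzero(m); print(xs.min(),xs.max(),ys.min(),ys.max()); (cx,cy),rad=cv2.minEnclosingCircle(np.c_[xs,ys].astype(np.float32)); print(cx,cy,rad)
for z in (.125,.13,.135):print(onz(w,cx,cy,z))
print(r.read_state()['ee_pos'],tri([(w,cx,cy),(load('w1'),271.1,167.6)]))
E
```

```text
time: 10.4
ee_pos: [0.5072, -0.2191, 0.1309]
eef_rot: [0.7, 0.714, 0.003, 0.002]
ft_force: [0.5, 0.6, -0.4]
width: 0.0811
240 283 214 245
261.7727355957031 233.93182373046875 21.792760848999023
[ 0.51086539 -0.22406841  0.125     ]
[ 0.51067899 -0.22189445  0.13      ]
[ 0.51049259 -0.2197205   0.135     ]
[ 0.50717208 -0.21911015  0.13091629] (array([ 0.50879594, -0.21848995,  0.13764785]), [array([-2.45, -0.16]), array([1.53, 0.06])])
```

```bash
python3 -m jog '[[0,0.05,0.4,0,0],[0,0.05,0.5,0,0],[0,0,0.5,0,0],[0,0,0.5,0,0],[0,0,0.5,0,0],[0,0,0.45,0,0.2],[0,0,0,0,0.9],[0,0,0,0,0.9],[0,0,0,0,0.9],[0,0,0,0,0.9]]' 15; python3 -m jog '[[0,0,0,0,0.9],[0,0,0,0,0.9],[0,0,0,0,0.9],[0,0,0,0,0.9],[0,0,0,0,0.9],[0,0,0,0,0.9],[0,0,0,0,0.9],[0,0,0,0,0.9],[0,0,0,0,0.9],[0,0,0,0,0.9]]' 15
```

```text
time: 11.45
ee_pos: [0.5082, -0.2191, 0.0994]
eef_rot: [0.7, 0.714, 0.003, 0.002]
ft_force: [-0.2, 0.0, -0.4]
width: 0.055
time: 12.45
ee_pos: [0.509, -0.2193, 0.0998]
eef_rot: [0.7, 0.714, 0.003, 0.002]
ft_force: [0.9, -1.0, -1.5]
width: 0.0366
```

Width is 36.6 mm, so the sleeve is pinched. Drawing down.

```bash
python3 -m jog '[[0,0,0,0,0.9],[0,0,0.15,0,0.9],[0,0,0.15,0,0.9],[0,0,0.15,0,0.9],[0,0,0.15,0,0.9],[0,0,0.15,0,0.9],[0,0,0.15,0,0.9],[0,0,0.15,0,0.9],[0,0,0.15,0,0.9],[0,0,0.1,0,0.9]]' 25
```

```text
time: 13.45
ee_pos: [0.5116, -0.22, 0.0904]
eef_rot: [0.7, 0.714, 0.005, 0.004]
ft_force: [-3.6, 4.4, 15.4]
width: 0.0359
```

```bash
python3 -m jog '[[0,0,0.2,0,0.9],[0,0,0.2,0,0.9],[0,0,0.2,0,0.9],[0,0,0.2,0,0.9],[0,0,0,0,0.7],[0,0,0,0,0.4],[0,0,0,0,0.3],[0,0,0,0,0.3],[0,0,0,0,0.3],[0,0,0,0,0.3]]'
```

```text
time: 14.45
ee_pos: [0.5126, -0.2198, 0.0907]
eef_rot: [0.7, 0.714, 0.009, 0.003]
ft_force: [-0.4, 0.3, -0.4]
width: 0.0597
```

```bash
python3 -m jog '[[0,0,0,0,0.1],[0,0,0,0,0],[0,0,-1.5,0,0],[0,0,-2,0,0],[0,0,-2.5,0,0],[0,0,-2.5,0,0],[0,0,-2,0,0],[0,0,-1,0,0],[0,0,0,0,0],[0,0,0,0,0]]'
python3 - <<'E'
from h import *
w=shot('wrist','w5'); im=cv2.cvtColor(w['pixels'],cv2.COLOR_RGB2HSV)
m=((im[...,1]>110)&(im[...,0]<30)).astype(np.uint8); m[:,:230]=0;m[:,290:]=0;m[225:]=0;m[:140]=0
ys,xs=np.nonzero(m); (cx,cy),rad=cv2.minEnclosingCircle(np.c_[xs,ys].astype(np.float32)); print(cx,cy,rad)
for z in (.125,.13,.135):print(onz(w,cx,cy,z))
a=load('w1');P=lambda c,u,v:cv2.resize(c['pixels'][v-45:v+35,u-40:u+40,::-1],(400,400),interpolation=cv2.INTER_CUBIC)
cv2.imwrite('pics/z5.png',np.hstack([P(a,271,168),P(w,int(cx),int(cy))]))
E
```

```text
time: 15.45
ee_pos: [0.5085, -0.2216, 0.2136]
eef_rot: [0.701, 0.713, 0.008, 0.002]
ft_force: [-0.5, -0.4, 0.0]
width: 0.0869
256.828857421875 198.43289184570312 15.251961708068848
[ 0.50998281 -0.2239963   0.125     ]
[ 0.50987882 -0.22258596  0.13      ]
[ 0.50977483 -0.22117561  0.135     ]
```

View pics/z5.png

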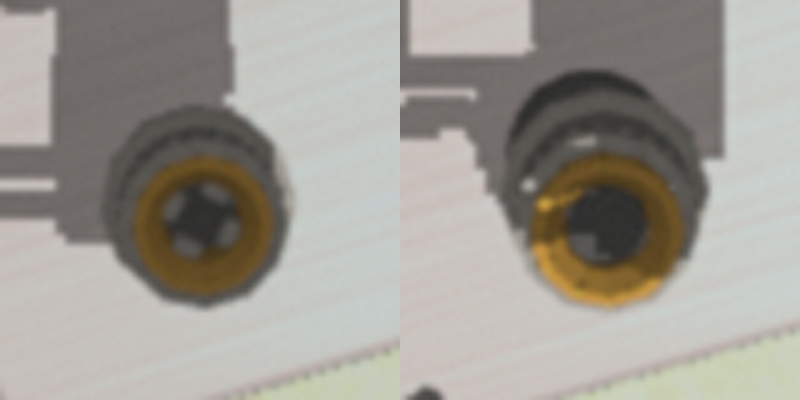

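The right crop shows the four dogs gone from the bore and the sleeve lower, so it is staying back. Now to the gauge.

```bash
python3 -m jog '[[2,-0.3,0,0,0],[4.5,-0.4,0,0,0],[4.5,-0.4,0,0,0],[4.5,-0.4,0,0,0],[4.5,-0.4,0,0,0],[4.5,-0.4,0,0,0],[4.5,-0.4,0,0,0],[4.5,-0.4,0,0,0],[4.5,-0.4,0,0,0],[4.5,-0.3,0,0,0]]'; python3 -m jog '[[1,0,0,0,0],[0,0,0,0,0],[0,0,0,0,0],[0,0,0,0,0],[0,0,0,0,0],[0,0,0,0,0],[0,0,0,0,0],[0,0,0,0,0],[0,0,0,0,0],[0,0,0,0,0]]'
python3 - <<'E'
from h import *
w=shot('wrist','w6'); cv2.imwrite('pics/w6b.png',w['pixels'][:,:,::-1])
print(proj(w,[.473,.2465,.09]),r.read_state()['ee_pos'])
E
```

```text
time: 16.5
ee_pos: [0.4571, 0.2107, 0.205]
eef_rot: [0.705, 0.709, 0.0, -0.0]
ft_force: [0.9, 0.2, -0.5]
width: 0.0866
time: 17.5
ee_pos: [0.4551, 0.2205, 0.2014]
eef_rot: [0.705, 0.709, -0.003, -0.001]
ft_force: [-0.0, -0.2, 0.4]
width: 0.0869
[274.41977299 165.39908806] [0.45517427 0.22053885 0.20142718]
```

View pics/w6b.png

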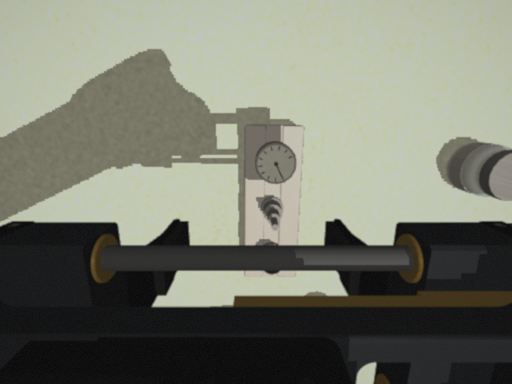

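Gauge face is centred near (276,162) in the wrist view, with the nozzle at (271,210) below it.

```bash
python3 - <<'E'
from h import *
w=load('w6'); g=cv2.cvtColor(w['pixels'],cv2.COLOR_RGB2GRAY)
k=cv2.HoughCircles(cv2.resize(g[130:200,245:310],None,fx=4,fy=4,interpolation=cv2.INTER_CUBIC),cv2.HOUGH_GRADIENT,1,100,param1=100,param2=20,minRadius=60,maxRadius=100)
print(k); 
for z in(.085,.09): print(onz(w,276,162,z))
if k is not None:
    u,v=245+k[0,0,0]/4,130+k[0,0,1]/4; print(u,v,onz(w,u,v,.09),tri([(w,u,v),(load('top'),168.4,234.)]))
E
```

```text
[[[120.5 130.5  84. ]]]
[0.47489728 0.24931376 0.085     ]
[0.47455641 0.25007907 0.09      ]
275.125 162.625 [0.47366271 0.24941797 0.09      ] (array([0.47345498, 0.24788511, 0.08168308]), [array([-0.7 ,  0.22]), array([-0.07, -0.26])])
```

```bash
python3 -m jog '[[0.9,0.6,0,0,0],[0.9,0.6,0,0,0],[0.9,0.6,0,0,0],[0,0,1,0,0],[0,0,2,0,0],[0,0,2,0,0],[0,0,2,0,0],[0,0,1,0,0],[0,0,0,0,0],[0,0,0,0,0]]'
```

```text
time: 18.55
ee_pos: [0.4741, 0.2515, 0.115]
eef_rot: [0.704, 0.71, -0.004, -0.001]
ft_force: [-0.4, -0.4, 0.6]
width: 0.0866
```

```bash
python3 -m jog '[[-0.2,0,0,0,0],[-0.15,0,1,0,0],[0,0,1.2,0,0],[0,0,1.2,0,0],[0,0,1.2,0,0],[0,0,0.7,0,0],[0,0,0.3,0,0],[0,0,0.2,0,0],[0,0,0,0,0],[0,0,0,0,0]]'
python3 - <<'E'
from h import *
w=shot('wrist','w7'); s=shot('scene','s7')
A=cv2.resize(w['pixels'][150:300,160:360,::-1],(500,375)); B=cv2.convertScaleAbs(cv2.resize(s['pixels'][110:200,270:360,::-1],(290,375)),alpha=1.5)
cv2.imwrite('pics/z7.png',np.hstack([A,B]))
p=r.read_state()['ee_pos'];print(p,proj(w,[.4736,.248,.09]),proj(w,p),proj(w,p+[0,0,.026]))
E
```

```text
time: 19.55
ee_pos: [0.4748, 0.248, 0.0536]
eef_rot: [0.704, 0.71, -0.002, -0.0]
ft_force: [0.1, 0.4, 0.6]
width: 0.087
[0.47488886 0.24801987 0.05364215] [254.23052908 256.96069339] [256.78274878 230.58033338] [256.65486579 248.25239866]
```

View pics/z7.png

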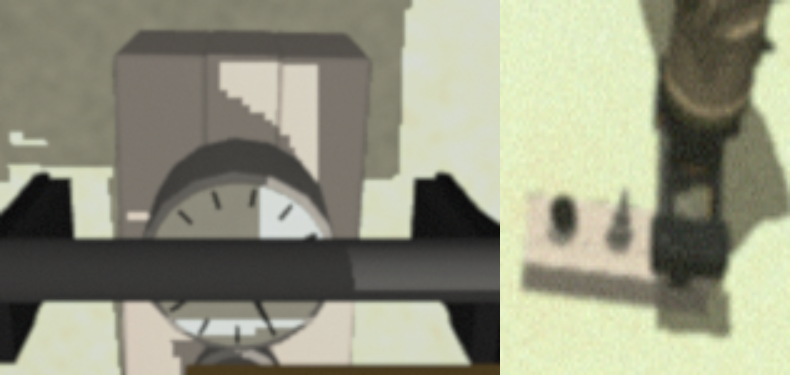

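The gauge case sits centred between the open jaws, and the nozzle is clear. Closing.

```bash
python3 -m jog '[[0,-0.08,0,0,0.2],[0,0,0,0,0.4],[0,0,0,0,0.8],[0,0,0,0,0.8],[0,0,0,0,0.8],[0,0,0,0,0.8],[0,0,0,0,0.8],[0,0,0,0,0.8],[0,0,0,0,0.8],[0,0,0,0,0.8]]' 35
```

```text
time: 20.65
ee_pos: [0.4745, 0.2484, 0.0546]
eef_rot: [0.704, 0.71, -0.002, -0.0]
ft_force: [-0.7, -0.2, -0.4]
width: 0.0434
```

Width is 43.4 mm, so the case is held. Lifting straight up 14 cm.

```bash
python3 -m jog '[[0,0,-0.5,0,0.8],[0,0,-1,0,0.8],[0,0,-1.5,0,0.8],[0,0,-1.8,0,0.8],[0,0,-2,0,0.8],[0,0,-2,0,0.8],[0,0,-2,0,0.8],[0,0,-1.7,0,0.8],[0,0,-1,0,0.8],[0,0,0,0,0.8]]'; python3 -m jog '[[-1,0.1,-0.1,0,0.8],[-3,0.2,0,0,0.8],[-4.5,0.4,0,0,0.8],[-4.5,0.4,0,0,0.8],[-4.5,0.4,0,0,0.8],[-4.5,0.4,0,0,0.8],[-4.5,0.4,0,0,0.8],[-4.5,0.4,0,0,0.8],[-4,0.3,0,0,0.8],[-3,0.3,0,0,0.8]]'
```

```text
time: 21.65
ee_pos: [0.4745, 0.2477, 0.2003]
eef_rot: [0.704, 0.71, -0.001, -0.0]
ft_force: [0.7, 0.4, -2.5]
width: 0.0431
time: 22.65
ee_pos: [0.5051, -0.1486, 0.1944]
eef_rot: [0.702, 0.712, -0.006, -0.003]
ft_force: [0.2, 1.9, -1.0]
width: 0.0435
```

```bash
python3 -m jog '[[-2,0.1,0,0,0.8],[-2,0.1,0,0,0.8],[-1.5,0.1,0,0,0.8],[-0.5,0,0,0,0.8],[0,0,0,0,0.8],[0,0,0,0,0.8],[0,0,0,0,0.8],[0,0,0,0,0.8],[0,0,0,0,0.8],[0,0,0,0,0.8]]'
python3 - <<'E'
from h import *
w=shot('wrist','w8'); A=cv2.resize(w['pixels'][130:290,170:350,::-1],(720,600)[:1]+(600,) if 0 else (675,600),interpolation=cv2.INTER_CUBIC)
cv2.imwrite('pics/z8.png',A); print(r.read_state()['ee_pos'],r.read_state()['eef_rot'])
E
```

```text
time: 23.65
ee_pos: [0.5025, -0.2163, 0.1898]
eef_rot: [0.705, 0.709, -0.009, -0.006]
ft_force: [-1.1, 0.0, -1.1]
width: 0.0433
[ 0.50254551 -0.21628957  0.18985366] [ 0.70488314  0.70924474 -0.00871368 -0.00597727]
```

```bash
python3 -m jog '[[-0.2,0.3,0,0,0.8],[-0.2,0.3,0,0,0.8],[-0.1,0.15,0,0,0.8],[0,0,0.3,0,0.8],[0,0,0.3,0,0.8],[0,0,0.3,0,0.8],[0,0,0.2,0,0.8],[0,0,0,0,0.8],[0,0,0,0,0.8],[0,0,0,0,0.8]]'
python3 - <<'E'
from h import *
w=shot('wrist','w8'); A=cv2.resize(w['pixels'][130:290,170:350,::-1],(675,600),interpolation=cv2.INTER_CUBIC)
cv2.imwrite('pics/z8.png',A); print(r.read_state()['ee_pos'],r.read_state()['eef_rot'])
E
```

```text
time: 24.7
ee_pos: [0.5104, -0.2216, 0.1774]
eef_rot: [0.705, 0.709, -0.009, -0.006]
ft_force: [0.2, 0.0, -1.6]
width: 0.0433
[ 0.51040414 -0.22161975  0.17739964] [ 0.70482383  0.7092996  -0.00891498 -0.00616153]
```

View pics/z8.png

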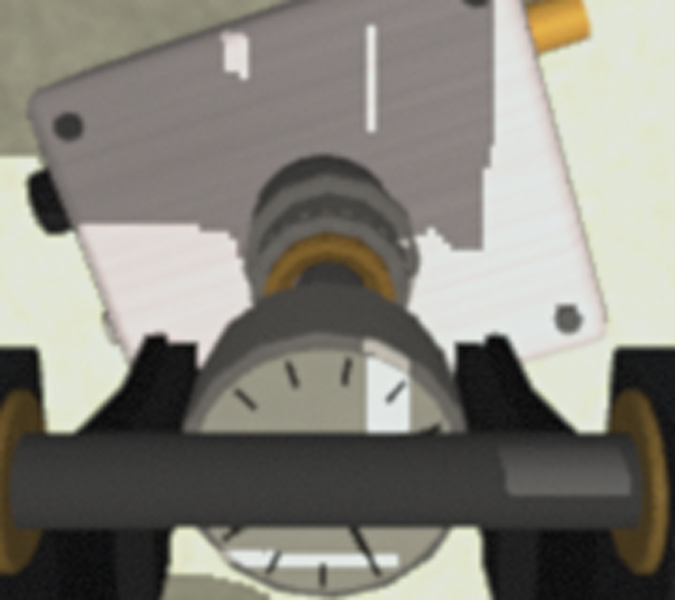

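The ring (centre u≈331) lies under the gauge axis (≈327), so it is well aligned and the sleeve is still back. Pressing down gently.

```bash
python3 -m jog '[[0,0.04,0.2,0,0.8],[0,0.04,0.2,0,0.8],[0,0,0.2,0,0.8],[0,0,0.2,0,0.8],[0,0,0.15,0,0.8],[0,0,0.15,0,0.8],[0,0,0.15,0,0.8],[0,0,0.15,0,0.8],[0,0,0.15,0,0.8],[0,0,0.1,0,0.8]]'
```

```text
time: 25.75
ee_pos: [0.511, -0.2217, 0.1596]
eef_rot: [0.705, 0.709, -0.009, -0.006]
ft_force: [0.0, -0.4, -0.6]
width: 0.0429
```

```bash
python3 -m jog '[[0,0,0.15,0,0.8],[0,0,0.15,0,0.8],[0,0,0.15,0,0.8],[0,0,0.15,0,0.8],[0,0,0.15,0,0.8],[0,0,0.15,0,0.8],[0,0,0.15,0,0.8],[0,0,0.15,0,0.8],[0,0,0.1,0,0.8],[0,0,0.1,0,0.8]]'
```

```text
time: 26.75
ee_pos: [0.5117, -0.2231, 0.15]
eef_rot: [0.705, 0.709, -0.007, -0.005]
ft_force: [-2.5, 0.5, 5.6]
width: 0.0431
```

```bash
python3 -m jog '[[0,-0.05,0.15,0,0.8],[0,-0.05,0.15,0,0.8],[0,0,0.15,0,0.8],[0,0,0.15,0,0.8],[0,0,0.15,0,0.8],[0,0,0.15,0,0.8],[0,0,0.15,0,0.8],[0,0,0.15,0,0.8],[0,0,0.15,0,0.8],[0,0,0.15,0,0.8]]'
```

```text
time: 27.75
ee_pos: [0.5123, -0.2235, 0.1417]
eef_rot: [0.705, 0.709, -0.004, -0.004]
ft_force: [-8.1, 3.8, 22.1]
width: 0.0432
```

```bash
python3 -m jog '[[0.05,-0.15,0,0,0.8],[0.05,-0.1,0,0,0.8],[0,0,0,0,0.8],[0,0,0,0,0.8],[0,0,0,0,0.8],[0,0,0,0,0.8],[0,0,0,0,0.8],[0,0,0,0,0.8],[0,0,0,0,0.8],[0,0,0,0,0.8]]'
python3 - <<'E'
from h import *
w=shot('wrist','w9'); s=shot('scene','s9'); t=shot('top','t9')
A=cv2.resize(w['pixels'][120:280,170:350,::-1],(540,480),interpolation=cv2.INTER_CUBIC)
a=load('w8'); B=cv2.resize(a['pixels'][130:220,215:295,::-1],(240,270),interpolation=cv2.INTER_CUBIC)
B=np.vstack([B,np.zeros((210,240,3),np.uint8)])
cv2.imwrite('pics/z9.png',np.hstack([A,B])); print(r.read_state()['ft_force'])
E
```

```text
time: 28.75
ee_pos: [0.5117, -0.2231, 0.1429]
eef_rot: [0.705, 0.709, -0.003, -0.002]
ft_force: [0.9, 0.0, 1.7]
width: 0.0434
[ 0.33406306 -0.65873054  2.58126269]
```

View pics/z9.png

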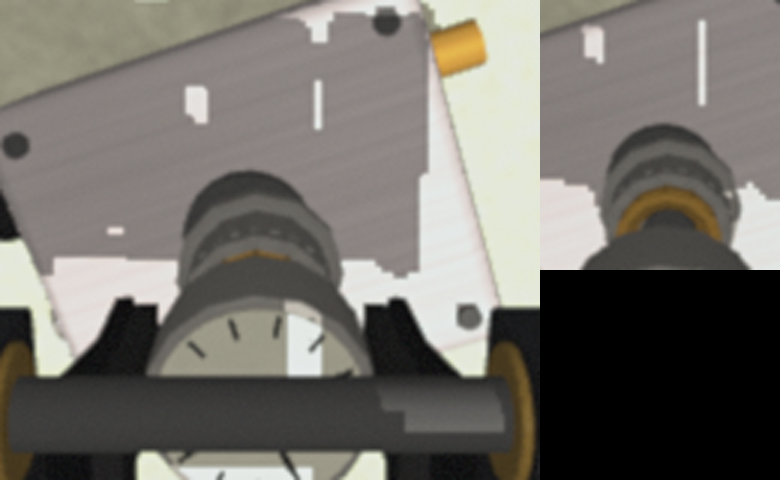

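```bash
python3 -m jog '[[0,0,-0.15,0,0.8],[0,0,-0.15,0,0.8],[0,0,-0.15,0,0.8],[0,0,-0.15,0,0.8],[0,0,0,0,0.8],[0,0,0,0,0.8],[0,0,0,0,0.8],[0,0,0,0,0.8],[0,0,0,0,0.8],[0,0,0,0,0.8]]'
```

```text
time: 29.9
ee_pos: [0.5082, -0.2216, 0.1437]
eef_rot: [0.705, 0.709, -0.006, -0.005]
ft_force: [2.0, -1.9, -13.5]
width: 0.043
```

A 13.5 N upward pull moved it only 0.8 mm, so it is locked. Relax, let go, and retreat upward.

```bash
python3 -m jog '[[0,0.1,0.1,0,0.8],[0,0,0,0,0.8],[0,0,0,0,0.8],[0,0,0,0,0.5],[0,0,0,0,0.4],[0,0,0,0,0.2],[0,0,0,0,0],[0,0,0,0,0],[0,0,0,0,0],[0,0,0,0,0]]'; python3 -m jog '[[0,0,-0.5,0,0],[0,0,-1.5,0,0],[0,0,-2,0,0],[0,0,-2,0,0],[0,0,-2,0,0],[0,0,-2,0,0],[0,0,-1,0,0],[0,0,0,0,0],[0,0,0,0,0],[0,0,0,0,0]]'
python3 - <<'E'
from h import *
w=shot('wrist','w10')
A=cv2.resize(w['pixels'][100:260,170:350,::-1],(540,480),interpolation=cv2.INTER_CUBIC)
cv2.imwrite('pics/z10.png',A); print(r.read_state()['ft_force'])
g=cv2.cvtColor(w['pixels'],cv2.COLOR_RGB2GRAY)
k=cv2.HoughCircles(cv2.resize(g[130:240,200:320],None,fx=4,fy=4),cv2.HOUGH_GRADIENT,1,100,param1=100,param2=20,minRadius=60,maxRadius=160)
if k is not None:
  u,v=200+k[0,0,0]/4,130+k[0,0,1]/4; print(u,v,k[0,0,2]/4,onz(w,u,v,.173))
E
```

```text
time: 30.9
ee_pos: [0.5115, -0.2227, 0.1471]
eef_rot: [0.705, 0.709, -0.004, -0.003]
ft_force: [-0.2, -0.5, -0.5]
width: 0.082
time: 31.9
ee_pos: [0.5122, -0.2233, 0.2674]
eef_rot: [0.706, 0.708, -0.003, -0.002]
ft_force: [-0.4, -0.4, -1.1]
width: 0.087
[-0.20897309 -0.28036899 -0.15003418]
248.125 193.625 16.175 [ 0.50294551 -0.22331427  0.173     ]
```

No more pictures can be viewed, so I'll move the arm aside and check with numbers.

```bash
python3 -m jog '[[2,0,0,0,0],[4,0,0,0,0],[4,0,0,0,0],[4,0,0,0,0],[4,0,0,0,0],[4,0,0,0,0],[2,0,0,0,0],[0,0,0,0,0],[0,0,0,0,0],[0,0,0,0,0]]'
python3 - <<'E'
from h import *
t0,s0=load('top'),load('scene'); t=shot('top','t11'); s=shot('scene','s11')
for n,a,b,(u,v) in [('top',t0,t,(334,225)),('scene',s0,s,(186,145))]:
    d=np.abs(a['pixels'].astype(int)-b['pixels']).sum(2)
    for y in range(v-20,v+18,2): print(n,y,''.join('%4d'%x for x in b['pixels'][y,u-18:u+20:2].mean(1)))
for nm,c0,c,box in [('rack top',t0,t,(205,240,180,240)),('siphon',t0,t,(210,260,380,440)),('bowl',t0,t,(120,165,295,340)),('spoon',t0,t,(195,275,240,268)),('rack scene',s0,s,(150,190,275,345)),('jar',s0,s,(220,260,300,335))]:
    y0,y1,x0,x1=box; print(nm,np.abs(c0['pixels'][y0:y1,x0:x1].astype(int)-c['pixels'][y0:y1,x0:x1]).mean().round(1))
E
```

```text
time: 32.95
ee_pos: [0.5071, 0.0235, 0.2588]
eef_rot: [0.707, 0.707, -0.009, -0.005]
ft_force: [0.8, -1.0, 0.5]
width: 0.0867
top 205  103  96 104 114 126 129 131 131 131 130 130 129 126 127 117 124 126 127 125
top 207  117 125 129 130 130 131 130 130 130 130 130 130 131 128 120 124 126 126 126
top 209  129 129 129 131 130 131 131 130 129 131 130 131 131 129 123 123 126 126 125
top 211  130 130 130 130 130 130 130 130 130 131 131 130 130 130 126 115 126 125 125
top 213  131 130 129 131 130 130 130 129 129 129 131 129 130 130 128 120 125 124 126
top 215  130 130 130 129 130 128 131 130 130 130 130 130 129 130 129 120 122 125 124
top 217  128 130 130 129 129 130 130 129 131 130 130 130 129 128 129 124 114 126 124
top 219  129 130 131 130 130 126 118 108 102  97 107 116 112 124 129 128 119 123 124
top 221  129 129 130 130 125  99  83  65  77 107 122 129 127 122 126 127 118 122 125
top 223  128 128 129 125  84  79  49  58 104 121 128 131 130 128 116 126 123 121 126
top 225  128 128 127  91  51  60  49  73 122 130 130 124 122 105 116 116 125 118 124
top 227  127 127 116  73  47  49  49  8
[... 1662 characters left out ...]
40 139 137 138 119 139
scene 149  137 113  95 135 142 137  90  56  55  56  48  62 112  99 113 126 139 123 114
scene 151  128 134 139 135 143 142 112  74  52  52  49  50  57  67  65  91 125 124  89
scene 153  131 135 143 134 141 135 111  79  69  56  50  42  52  69  66  67 113 130  89
scene 155  139 130 142 140 136 137 113  65  56  61  51  50  62  72  67  81 127 132  96
scene 157  139 123 141 136 143 135 125  85  64  60  58  68  59  66  75 102 134 137 110
scene 159  141 130 142 140 143 143 136  87  68  76  65  50  40  64 107 127 141 139 120
scene 161  146 133 140 138 140 146 143 101  42  46  40  38  42  99 137 142 140 140 124
rack top 16.8
siphon 4.0
bowl 5.1
spoon 26.8
rack scene 13.6
jar 4.0
```

```bash
python3 - <<'E'
from h import *
t,s=load('t11'),load('s11')
print(tri([(t,338,226),(s,184.3,141)]))
for z in (.165,.174,.182): print(z,proj(t,[.509,-.2215,z]),proj(s,[.509,-.2215,z]))
g=lambda c:cv2.cvtColor(c['pixels'],cv2.COLOR_RGB2GRAY)
for y in range(146,170): print(y,''.join('%4d'%x for x in g(s)[y,178:202]), ' | ',''.join('%4d'%x for x in g(load('scene'))[y,178:202]))
E
```

```text
(array([ 0.51073372, -0.22152737,  0.17627365]), [array([-0.35,  0.01]), array([-0.29, -0.05])])
0.165 [336.7439204  226.55552024] [184.51057265 142.63477515]
0.174 [337.44653094 226.63511158] [184.19905038 140.95306561]
0.182 [338.08055167 226.70693312] [183.9196327 139.4446682]
146   98  75  73  84  95  98  97  90  83  68  56  41  67 107 130 138 139 141 137 133 133 129 130 125  |   139 139 134 132 123 111 106 103 107 104 107 114 125 135 134 135 137 136 137 133 131 125 130 125
147  115  82  63  63  69  70  64  62  57  50  46  48  72 109 137 142 142 141 141 138 139 140 139 130  |   139 138 137 127 114  99  84  81  83  90  99  97 108 125 128 133 137 136 137 133 134 137 139 125
148  130 102  71  54  56  52  55  53  54  52  54  47  72 105 128 134 125 125 132 139 138 138 135 134  |   135 135 133 120  99  83  70  71  72  80  79  88  94 111 127 138 133 134 130 132 136 130 134 130
149  138 120  91  68  57  56  57  58  57  47  50  49  65  95 113 112 100  96 114 122 128 136 140 133  |   142 137 131 115  86  73  60  52  61  75  78  73  85 103 123 133 136 135 135 134 136 133 133 136
150  145 13
[... 3328 characters left out ...]
41 143 138 139 142 140 143 139 140 141 139 141 137 142 138 138 138 139 139 137 137 141 137 135
167  144 147 144 146 147 142 147 142 145 144 146 141 146 144 141 146 145 139 141 143 143 139 144 138  |   140 141 145 140 142 145 143 139 140 141 141 139 138 139 138 141 140 137 137 141 136 141 142 134
168  145 147 146 144 149 141 150 144 141 147 147 146 138 140 146 143 145 146 145 142 146 142 139 136  |   144 141 142 141 143 140 143 141 141 144 142 138 140 141 145 137 140 138 143 141 141 136 136 138
169  147 143 149 146 147 149 143 147 143 144 146 141 137 143 143 141 146 138 142 146 141 141 138 142  |   147 139 142 141 144 140 136 139 139 143 137 137 141 140 140 140 141 143 138 141 139 139 140 140
```

```bash
python3 -c "
from bench import r
print(r.close_job(), r.read_state()['time'])"
```

```text
the job is handed in; nothing more can be done
the job is handed in; nothing more can be done
```

The gauge is fitted and locked in the coupler, and I handed the job in at about 33 s of the 48 s allowed. I pinched the sleeve and drew it back to its stop. A wrist picture then showed the dogs out of the bore and the sleeve staying back by itself. I took the gauge from the rack, pressed it straight down to its stop (22 N vertically and 9 N sideways at the end), let go and moved the arm clear.

**Checks that agreed**
- **Lock:** before I let go, a 13.5 N upward pull raised the gauge by less than 1 mm.
- **Sleeve:** in the final scene image the collar sits on the same pixel rows as at the start, so the sleeve has sprung forward.
- **Gauge position:** the dial face triangulates to (0.511, -0.222, 0.176), about where a fully home gauge should be.
- **Bystanders:** the siphon, bowl and jar areas look unchanged.

**Checks that failed or disagreed**
- **TCP height:** the fingertips met the coupler's rim about 25 mm higher than the reported TCP height and `r.tip_extent` imply. My first sleeve grasp closed above the mouth, and I then pressed on the rim with about 12 N to find its height. I worked from that felt contact afterwards.
- **Camera height:** the early two-view triangulation read about 8 mm too low on the gauge.
- **Press force:** the last press was above the roughly 15 N the task gives for pressing the gauge in.
- **Last images:** the last wrist picture could not be viewed because the limit was reached, so I checked the final state from pixel values only. The arm blocked the spoon, and the rack area had changed because the gauge was gone, so neither was checked. I did not compare the squeeze bottle.

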